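Turn the top leaf of the workshop reference book

ROBOT

A 6-joint arm with a two-finger parallel gripper is mounted at the origin on the work surface. World frame = base frame: x ahead of the robot, y to its left, z up, the work surface at z = 0. Lengths are in m, angles in rad, forces in N, time in s.
With the tool pointing down it reaches from about 0.35 to 0.725 m from the base axis. Payload 4.3 kg.
Tool frame: the origin (TCP) lies at the very end of the fingers, on their centre line; the grasp point (between the pads) lies 19 mm behind it (bot.grip_point_offset is the distance from the TCP to the grasp point, in m); x points along the fingers, z is the direction in which the jaws open and shut, and the axes are right-handed (so a half turn about x gives the same grasp; the last joint's range is limited). The gripper opens to 85 mm and grips with 20 to 120 N. Pads are 22 mm wide; open, the fingers measure 114 mm over their backs; the gripper's body (76 mm by 85 mm) begins 54 mm behind the grasp point. The pads swing forward as they close: fully open they stand 13 mm farther back than shut.
Start: joints at [-1.419, 0.377, 0.081, 1.274, 0, 1.46], TCP at [0.149, -0.555, 0.231] pointing down, gripper open.
Joint ranges: [-2.72, 2.72], [-0.84, 1.66], [-1.02, 1.22], [-1.77, 2.12], [-1.37, 1.28], [-3.14, 3.14]. Speed limits (rad/s): [2.57, 2.57, 3.14, 3.14, 3.14, 3.14].

INTERFACE

Orientations are given as a unit quaternion [x, y, z, w].
In Python, from plant import telemetry, vision, workorder, bot gives the robot as it stands.
- The arm moves only by the tool send_rows, never from a script. Its argument "targets" is a list that holds one entry, the list of rows, each a list of 4 numbers: the shift along the world's x, y, z in mm, then the turn about the world's z in rad. A call has exactly 10 rows; each row shifts and turns the commanded pose from where the row before left it; what a row does not reach is not made up. A row lasts 1/10 s, in which the tool goes at most 50 mm and 8.59 degrees, less where a joint would pass 70% of its speed; a pose out of reach is approached as far as the arm can. A call is refused whole if a number of a shift passes 50 or a number of a turn 0.15, either way. A call with a gripper value outside its range is refused whole. "fingers" is the finger opening in mm, from 0 to 85.4, set as the call begins (left out, the last holds). The fingers move at their own pace and stop on an object; "force" is the grip in N (left out, the last holds). Time passes only in rows, so rows that do not move let the fingers close, or fill a call up. It gives the time, the measured TCP pose, the force and the opening at its end, in the units of the state.
- telemetry.get_state(): the state, without advancing time (a new reading comes with each control period).
- vision.read_camera(name): name is "side" or "top" or "wrist"; returns a dict with "frame" (400x640x3 uint8, red, green, blue), "range_z" (400x640 float32, m along the optical axis (not along the pixel's ray), 0 where there is no reading), "fx", "fy", "cx", "cy" (pixels), "R" (3x3) and "t" (3): a world point X has camera coordinates R X + t; the wrist camera has in their place "tool_from_camera" (4x4, takes a point from camera to tool coordinates, whose origin is the TCP and whose axes are the tool frame's). Camera axes: x right, y down, z forward; pixel columns grow to the right and rows downward; lengths in m; the calibration is good to about 2 mm. A picture is of the moment at which its call begins: read the wrist's pose just before it.
- workorder.job_done(): hands the job in, once; it reports no verdict.
The state is a dict: "clock": time; "joint_positions": joint angles; "dq": joint speeds; "tau": joint torques, N m; "ee_pos": TCP position; "tool_rot": TCP orientation; "force": force on the tool from outside, world axes, zero at the start; "torque": the same for the moment, N m; "gripper_width": finger opening in m.
Only numpy, scipy, OpenCV 4.12 (cv2) and the standard library are available. Lean on these libraries where they do the work, as an engineer would, in place of code of your own. Each camera call takes 0.05 s, during which the arm holds its last target. There are 200 camera calls.

TASK

The top leaf of the workshop's reference book is standing a little ajar on the right: with a fingertip under its index tab or free edge, push it up and over the spine and press it down until it lies flat on the left-hand side, so that the chart beneath it can be read. Turn that one leaf only and gently, neither gripping nor forcing it nor slinging it over, do not lift or shift the book, and leave the things around it alone.

Things in the scene. Friction and masses are not known exactly. Their poses are not given: they have to be found in the camera images.
- book: The reference book: a loose 1.9 kg desk stand, grey steel base plate 250 x 236 mm on rubber feet, end cheeks (at x = -120 and +120 mm, 53 mm high) and a level steel rod on which framed rigid leaves swivel. Origin: centre of the underside, on the cart top. x: along the rod; -y: to the right-hand leaves (the side where the top leaf starts); +y: to the left-hand leaf; z up.
- spine (a point): Middle of the spine rod's axis, 36 mm above the cart top over the book's origin; the leaves turn about the axis through it along the book's x. All leaves are 225 mm along the rod, 4 mm thick, and end 165 mm from the rod axis, 47 mm beyond the base plate. On the right two more lie under the top leaf (upper face 35 mm above the cart); on the left one lies (upper face 31 mm).
- leaf (a joint): Angle of the top leaf (the one to turn) about the rod: 0 flat on the right (book's -y), pi/2 upright, pi flat on the left (+y), with stops at 0 and pi. Starts 0.1 to 0.4 open. It weighs 0.12 kg; its eyes grip the rod, so it stays at whatever angle it is left and takes about 1 to 2 N at the tab to move.
- leaf_tab (a point): Middle of the outer end of the top leaf's index tab, on its lower face (the face to push; it ends up on top). 183 mm from the rod axis, 27 mm along the rod from its middle towards the book's +x. This face lies in a plane through the rod axis; the other is 4 mm away. The tab is 45 mm along the rod and 18 mm proud of the leaf's edge; below it is open air down to the cart. Axes: the book's at joint 0.
- under_leaf (a joint): Angle of the leaf that lies under the top leaf on the right, same sense: it starts at 0 and is to stay there. Its tab is at -27 mm along the rod, the lowest right-hand leaf's at -81 mm, the left-hand leaf's at +81 mm.
- screwdriver: loose screwdriver, 190 mm long, lying on the cart on the robot's side of the book. A bystander; origin on its underside, near the middle.
- wrench: loose steel wrench, 180 mm long, lying flat beyond the book's far end. A bystander; origin on its underside, near the middle.
- fob: loose black vehicle key fob with key blade, 100 x 36 x 13 mm, lying near the book's left edge. A bystander; origin on its underside, near the middle.
- mirror: loose inspection mirror with a grip, 220 mm long, lying to the left of the book. A bystander; origin on its underside, near the middle.
- tester: loose pen-shaped circuit tester, 125 x 18 x 18 mm, lying to the right of the book, on the robot's side. A bystander; origin on its underside, near the middle.
- socket: loose deep socket, 29 mm diameter, 60 mm tall, standing beyond the book's far end, to the left. A bystander; origin on its underside, near the middle.

How it is judged:
By the outcome, as a careful person would: the job done as asked, in the order asked, and still so for the second after the job is handed in, with the robot touching nothing.
It also fails if it takes over 51 s, if anything falls off the work surface, if the arm or the gripper's body presses on something with over 40 N, if the wrist force passes 120 N, or if a joint passes its speed limit or range.

## Working session

There is one attempt and no reset: what is moved stays moved. The work goes in short steps, Python scripts to look and compute and a tool call to move; the robot and the scene stay as the last step left them, time stands still between calls to the robot, and variables do not carry over. Pictures are saved under pics/ and viewed, about 8 in all and at most 12, crops included, and the job is handed in when it is done.

Besides the shell and the picture viewer there is one more tool, called after "Request:" as a command line: name --argument value ..., lists and objects as JSON in quotes. send_rows: Moves the arm, as the interface text tells. Its arguments: {"type":"object","properties":{"targets":{"type":"array"},"fingers":{"type":"number"},"force":{"type":"number"}},"required":["targets"]}

```bash
mkdir -p pics; ls; cat > h.py <<'E'
from plant import telemetry, vision, workorder, bot
import numpy as np, cv2
def cloud(c):
    h,w=c['range_z'].shape; v,u=np.mgrid[:h,:w]; z=c['range_z']
    P=np.stack([(u-c['cx'])/c['fx']*z,(v-c['cy'])/c['fy']*z,z],-1)
    return (P-np.array(c['t']))@np.array(c['R'])
def save(n,im): cv2.imwrite('pics/'+n,im[...,::-1])
E
python3 - <<'E'
from h import *
for n in('top','side'):
    c=vision.read_camera(n); save(n+'1.png',c['frame']); np.save(n+'1.npy',cloud(c))
    print(n,c['fx'],c['cx'],c['cy'],np.round(c['R'],3).tolist(),np.round(c['t'],3))
    np.savez(n+'1.npz',**c)
s=telemetry.get_state();print(s['clock'],s['ee_pos'],s['tool_rot'],s['force'],s['gripper_width'])
E
```

```text
pics
top 435.5534225411992 314.27275512662925 195.2436821125604 [[0.113, -0.994, -0.004], [-0.973, -0.11, -0.203], [0.201, 0.027, -0.979]] [-0.031  0.562  0.869]
side 471.9047277209325 314.1396031213618 200.55829117641042 [[0.996, -0.092, 0.012], [-0.054, -0.685, -0.726], [0.075, 0.723, -0.687]] [-0.575  0.081  0.996]
0.1 [ 0.1487429  -0.55483607  0.23047684] [ 0.43090158  0.56143586 -0.43001007  0.56053986] [ 0.01509153 -0.93770443  0.60119383] 0.0854106824354109
```

View pics/top1.png

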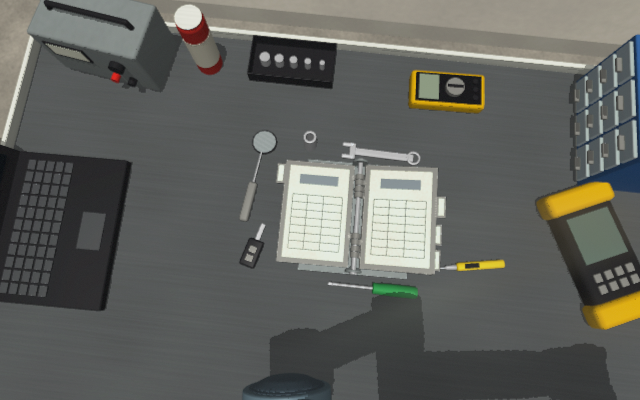

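View pics/side1.png

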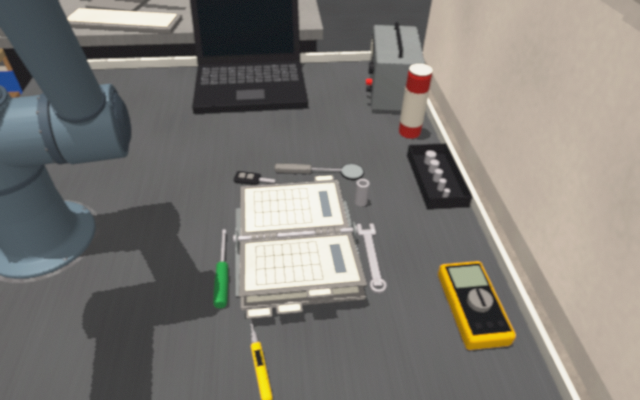

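The top view shows the book open, with the rod running from (361,165) to (353,270). The right leaf's tabs are at (441,207) for the top leaf, then (438,235) and (437,260). The tester's tip is near (440,268) and the screwdriver is at (375,288). The side view agrees.

```bash
python3 - <<'E'
from h import *
for n in('top','side'):
    P=np.load(n+'1.npy'); f=np.load(n+'1.npz')['frame']
    m=(f.min(-1)>175).astype(np.uint8)
    k,l,s,c=cv2.connectedComponentsWithStats(m,connectivity=4)
    for i in range(1,k):
        q=P[l==i]; q=q[(q[:,2]>0)]
        if s[i,4]<25 or len(q)<20: continue
        ce=np.median(q,0)
        if not(.2<ce[0]<.9 and abs(ce[1])<.35 and ce[2]<.15): continue
        rc=cv2.minAreaRect(q[:,:2].astype(np.float32))
        A=np.c_[q[:,:2],np.ones(len(q))]; co=np.linalg.lstsq(A,q[:,2],rcond=None)[0]
        print(n,s[i],np.round(ce,3),'rect',np.round(cv2.boxPoints(rc),3).tolist(),'plane',np.round(co,3),'z',np.round(np.percentile(q[:,2],[2,98]),3))
P=np.load('top1.npy')
for u,v in[(361,166),(358,215),(354,266),(353,270),(441,200),(441,207),(444,207),(438,235),(437,260),(440,268),(455,267),(500,264),(415,290),(375,288),(345,150),(415,158),(310,137),(265,142),(250,260),(264,226)]: print(u,v,np.round(P[v,u],3))
E
```

```text
top [260  53   9   7  49] [0.886 0.188 0.029] rect [[0.878000020980835, 0.19699999690055847], [0.8799999952316284, 0.1770000010728836], [0.8960000276565552, 0.17900000512599945], [0.8939999938011169, 0.1979999989271164]] plane [-0.018 -0.068  0.058] z [0.027 0.033]
top [275  55   7   6  34] [0.887 0.154 0.029] rect [[0.8769999742507935, 0.15299999713897705], [0.8870000243186951, 0.14399999380111694], [0.8960000276565552, 0.15399999916553497], [0.8849999904632568, 0.16300000250339508]] plane [-0.068  0.034  0.085] z [0.026 0.032]
top [290  57   6   5  25] [0.886 0.12  0.03 ] rect [[0.8790000081062317, 0.125], [0.8799999952316284, 0.11400000005960464], [0.8939999938011169, 0.11500000208616257], [0.8930000066757202, 0.12700000405311584]] plane [-0.179  0.093  0.177] z [0.026 0.033]
top [342 143  75  22 445] [ 0.685 -0.096  0.007] rect [[0.3619999885559082, -0.164000004529953], [0.6930000185966492, -0.1899999976158142], [0.7059999704360962, -0.01899999938905239], [0.375, 0.007000000216066837]] plane [-2.514  0.084  1.737] z [0.004 0.011]
top [278 165   6  16  83] [0.611 0.113 0.032] rect
[... 5864 characters left out ...]
5], [0.4740000069141388, -0.23000000417232513]] plane [ 0.036 -1.485 -0.339] z [0.03  0.035]
361 166 [ 0.641 -0.062  0.042]
358 215 [ 0.533 -0.066  0.039]
354 266 [ 0.424 -0.067  0.039]
353 270 [ 0.415 -0.065  0.054]
441 200 [ 0.579 -0.232  0.071]
441 207 [ 0.563 -0.232  0.075]
444 207 [ 0.564 -0.24   0.07 ]
438 235 [ 0.51  -0.24   0.035]
437 260 [ 0.457 -0.242  0.029]
440 268 [ 0.443 -0.256  0.006]
455 267 [ 0.448 -0.285  0.015]
500 264 [ 0.465 -0.381  0.015]
415 290 [ 0.39  -0.201  0.025]
375 288 [ 0.384 -0.116  0.027]
345 150 [ 0.688 -0.025 -0.   ]
415 158 [ 0.687 -0.187 -0.001]
310 137 [0.7   0.058 0.028]
265 142 [0.685 0.161 0.005]
250 260 [0.413 0.155 0.015]
264 226 [0.49  0.136 0.009]
```

Request:
send_rows --targets '[[[20, 13, 0, 0.07], [40, 26, 0, 0.13], [46, 30, 0, 0.14], [46, 30, 0, 0.14], [46, 30, 0, 0.14], [46, 30, 0, 0.14], [46, 30, 0, 0.14], [46, 30, 0, 0.14], [40, 26, 0, 0.13], [25, 13, 0, 0.09]]]' --fingers 0

```text
clock: 1.1
ee_pos: [0.5274, -0.3106, 0.2307]
tool_rot: [0.015, 0.707, -0.014, 0.707]
force: [-0.4, -0.9, 0.7]
gripper_width: -0.0005
```

Request:
send_rows --targets '[[[8, 5, -10, 0.02], [8, 5, -20, 0.02], [0, 0, -25, 0], [0, 0, -25, 0], [0, 0, -25, 0], [0, 0, -15, 0], [0, 0, -5, 0], [0, 0, 0, 0], [0, 0, 0, 0], [0, 0, 0, 0]]]'

```text
clock: 2.1
ee_pos: [0.5417, -0.3043, 0.1075]
tool_rot: [0.003, 0.706, -0.004, 0.708]
force: [0.5, -0.2, 0.6]
gripper_width: -0.0
```

```bash
python3 - <<'E'
from h import *
s=telemetry.get_state();print(s['clock'],np.round(s['ee_pos'],4),s['tool_rot'],s['force'],s['joint_positions'])
c=vision.read_camera('side'); f=c['frame'][150:350,180:480]; save('s2.png',cv2.resize(f,None,fx=2.5,fy=2.5)) 
E
```

```text
2.1 [ 0.5417 -0.3043  0.1075] [ 0.00288948  0.70643764 -0.00382441  0.70775905] [ 0.52854587 -0.21403022  0.62503161] [-6.13835426e-01  5.26667688e-01 -1.04498882e-02  1.03138961e+00
 -1.52612221e-05  9.66455800e-01]
```

View pics/s2.png

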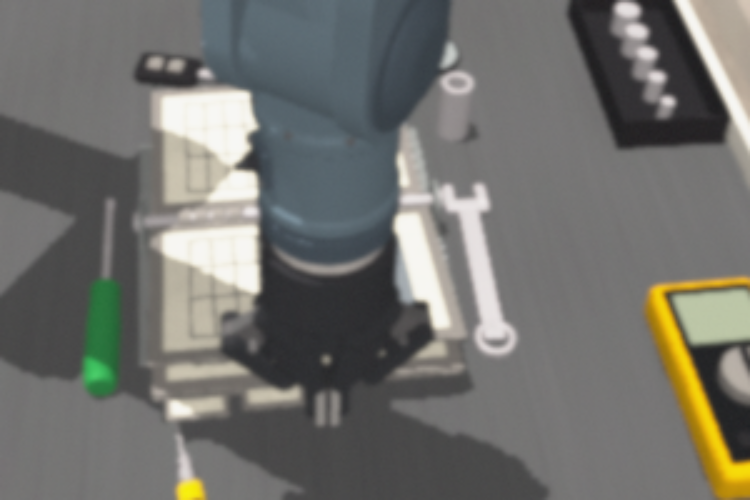

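The crop shows the closed fingertips at (325,405), just outside the top leaf's tab, with the jaw direction along the rod. I'll go down beside the tab.

Request:
send_rows --targets '[[[8, 0, -5, 0.01], [8, 0, -10, 0.01], [8, 0, -15, 0.005], [0, 0, -15, 0], [0, 0, -8, 0], [0, 6, 0, 0], [0, 8, 0, 0], [0, 6, 0, 0], [0, 4, 0, 0], [0, 0, 0, 0]]]'

```text
clock: 3.15
ee_pos: [0.5655, -0.2789, 0.0541]
tool_rot: [-0.006, 0.707, 0.006, 0.707]
force: [-0.4, 0.1, 0.3]
gripper_width: -0.0004
```

```bash
python3 - <<'E'
from h import *
s=telemetry.get_state();p=np.array(s['ee_pos']);print(s['clock'],np.round(p,4),s['tool_rot'],s['force'])
c=vision.read_camera('wrist'); save('w3.png',c['frame'])
T=np.array(c['tool_from_camera']);z=c['range_z'];h,w=z.shape;v,u=np.mgrid[:h,:w]
P=np.stack([(u-c['cx'])/c['fx']*z,(v-c['cy'])/c['fy']*z,z],-1)@T[:3,:3].T+T[:3,3]
from scipy.spatial.transform import Rotation as R
W=P@R.from_quat(s['tool_rot']).as_matrix().T+p
np.save('w3.npy',W)
m=(z>0)&(W[...,0]>.55)&(W[...,0]<.58)&(W[...,2]>.045)&(W[...,2]<.09)
m&=(W[...,1]>-.26); q=W[m]; print(len(q), np.round(q[q[:,1].argsort()[:200:20]],4).tolist() if len(q) else '')
E
```

```text
3.15 [ 0.5655 -0.2789  0.0541] [-0.00615083  0.70676162  0.00585984  0.70740077] [-0.4499126   0.07815335  0.27007373]
16835 [[0.5565, -0.2449, 0.0685], [0.5585, -0.2445, 0.0692], [0.5507, -0.244, 0.0698], [0.5605, -0.2439, 0.0698], [0.5742, -0.2437, 0.0696], [0.5655, -0.2436, 0.0703], [0.5612, -0.2435, 0.0697], [0.5592, -0.2434, 0.0689], [0.5667, -0.2432, 0.069], [0.5765, -0.2431, 0.0688]]
```

View pics/w3.png

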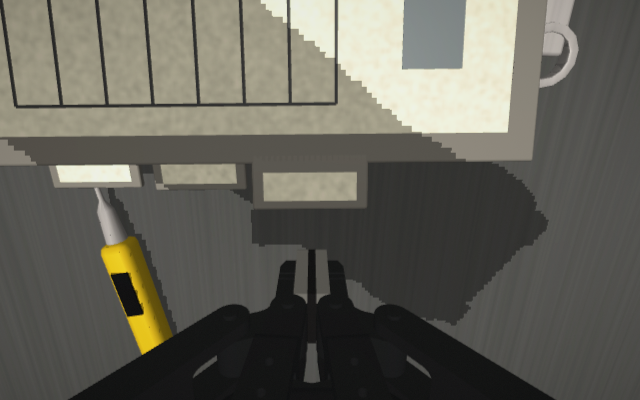

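The fingertips at (313,265) line up with the top tab at (310,187), with a gap of about 23 mm. Next I close up slowly to contact.

Request:
send_rows --targets '[[[0, 6, 0, 0], [0, 6, 0, 0], [0, 5, 0, 0], [0, 3, 0, 0], [0, 2, 0, 0], [0, 1, 0, 0], [0, 1, 0, 0], [0, 0, 0, 0], [0, 0, 0, 0], [0, 0, 0, 0]]]'

```text
clock: 4.2
ee_pos: [0.5651, -0.2557, 0.0533]
tool_rot: [-0.006, 0.707, 0.006, 0.707]
force: [0.3, 0.1, 0.3]
gripper_width: -0.0
```

Request:
send_rows --targets '[[[0, 1, 0, 0], [0, 1, 0, 0], [0, 1, 0, 0], [0, 0, 0, 0], [0, 0, 0, 0], [0, 1, 0, 0], [0, 0, 0, 0], [0, 0, 0, 0], [0, 0, 0, 0], [0, 0, 0, 0]]]'

```text
clock: 5.2
ee_pos: [0.5652, -0.2546, 0.054]
tool_rot: [-0.007, 0.707, 0.003, 0.707]
force: [-1.6, -8.1, -0.1]
gripper_width: 0.0002
```

Request:
send_rows --targets '[[[0, -1, 1, 0], [0, 0, 1, 0], [0, 0, 1, 0], [0, 0, 1, 0], [0, 0, 1, 0], [0, 0, 1, 0], [0, 0, 1, 0], [0, 0, 1, 0], [0, 0, 0, 0], [0, 0, 0, 0]]]'

```text
clock: 6.2
ee_pos: [0.5652, -0.2532, 0.0616]
tool_rot: [-0.006, 0.707, 0.005, 0.707]
force: [-0.7, -5.3, 0.6]
gripper_width: -0.0002
```

```bash
cat > look.py <<'E'
from h import *
from scipy.spatial.transform import Rotation as R
import sys
s=telemetry.get_state();p=np.array(s['ee_pos']);print(s['clock'],np.round(p,4),np.round(s['force'],1))
c=vision.read_camera('wrist')
if len(sys.argv)>1: save(sys.argv[1],c['frame'])
T=np.array(c['tool_from_camera']);z=c['range_z'];h,w=z.shape;v,u=np.mgrid[:h,:w]
P=np.stack([(u-c['cx'])/c['fx']*z,(v-c['cy'])/c['fy']*z,z],-1)@T[:3,:3].T+T[:3,3]
W=P@R.from_quat(s['tool_rot']).as_matrix().T+p
# leaf profile in strip x .59-.63 (beside fingers): highest z per y-bin; and tab edge
m=(z>0)&(W[...,0]>.55)&(W[...,0]<.62)&(W[...,2]>-.01)&(abs(W[...,0]-p[0])>.017)
q=W[m]
for a in np.arange(-.26,.13,.02):
    b=q[(q[:,1]>a)&(q[:,1]<a+.02)]
    if len(b)>20: print(round(a+.01,2),np.round(np.percentile(b[:,2],[5,50,95]),3),len(b))
E
python3 look.py
```

```text
6.2 [ 0.5652 -0.2532  0.0616] [-0.7 -5.3  0.6]
-0.25 [0.107 0.126 0.14 ] 8332
-0.23 [0.073 0.075 0.142] 1598
-0.21 [0.069 0.072 0.074] 4787
-0.19 [0.065 0.067 0.07 ] 5075
-0.17 [0.061 0.063 0.065] 5357
-0.15 [0.056 0.059 0.061] 5205
```

The leaf rose with the finger to about 0.21 rad with no slip, at 5 N. I'll follow the arc.

Request:
send_rows --targets '[[[0, 1.2, 4.5, 0], [0, 1.4, 5, 0], [0, 1.5, 5, 0], [0, 1.7, 5, 0], [0, 1.8, 5, 0], [0, 2, 4.9, 0], [0, 2.1, 4.8, 0], [0, 2.2, 4.7, 0], [0, 2.3, 4.6, 0], [0, 2.4, 4, 0]]]'

```text
clock: 7.25
ee_pos: [0.5648, -0.2351, 0.1096]
tool_rot: [-0.006, 0.707, 0.005, 0.707]
force: [-1.9, -7.1, 2.4]
gripper_width: -0.0
```

```bash
python3 look.py w4.png
```

```text
7.25 [ 0.5648 -0.2351  0.1096] [-1.9 -7.1  2.4]
-0.25 [0.159 0.167 0.172] 1313
-0.23 [0.157 0.175 0.188] 8214
-0.21 [0.114 0.116 0.187] 2255
-0.19 [0.104 0.109 0.113] 4613
-0.17 [0.093 0.098 0.103] 4292
-0.15 [0.082 0.087 0.092] 3984
-0.13 [0.071 0.076 0.081] 3715
-0.11 [0.068 0.07  0.071] 572
```

Request:
send_rows --targets '[[[0, 3.2, 6.2, 0], [0, 3.7, 6.2, 0], [0, 4.1, 6, 0], [0, 4.4, 5.9, 0], [0, 4.6, 5.7, 0], [0, 4.8, 5.5, 0], [0, 5, 5.2, 0], [0, 5.2, 5, 0], [0, 5.4, 4.8, 0], [0, 5.6, 4.6, 0]]]'

```text
clock: 8.3
ee_pos: [0.5651, -0.1873, 0.1643]
tool_rot: [-0.006, 0.707, 0.006, 0.707]
force: [-1.7, -4.2, 1.9]
gripper_width: -0.0002
```

```bash
python3 look.py w5.png
```

```text
8.3 [ 0.5651 -0.1873  0.1643] [-1.7 -4.2  1.9]
-0.25 [-0.002 -0.001  0.   ] 96
-0.23 [0.033 0.034 0.035] 97
-0.19 [0.211 0.22  0.237] 2962
-0.17 [0.166 0.229 0.243] 7782
-0.15 [0.141 0.153 0.163] 4608
-0.13 [0.115 0.128 0.138] 3394
-0.11 [0.09  0.102 0.113] 2561
-0.09 [0.064 0.076 0.087] 1966
-0.07 [0.04  0.049 0.062] 1635
-0.05 [0.007 0.039 0.044] 594
```

Request:
send_rows --targets '[[[0, 6.4, 4.9, 0], [0, 6.7, 4.6, 0], [0, 6.9, 4.3, 0], [0, 7.1, 4, 0], [0, 7.3, 3.7, 0], [0, 7.4, 3.3, 0], [0, 7.5, 3, 0], [0, 7.6, 2.7, 0], [0, 7.8, 2.3, 0], [0, 7.9, 2, 0]]]'

```text
clock: 9.35
ee_pos: [0.5651, -0.1146, 0.1988]
tool_rot: [-0.006, 0.707, 0.006, 0.707]
force: [-0.3, -1.6, -0.2]
gripper_width: 0.0003
```

```bash
python3 look.py w6.png
```

```text
9.35 [ 0.5651 -0.1146  0.1988] [-0.3 -1.6 -0.2]
-0.25 [-0.002 -0.001  0.   ] 75
-0.23 [0.033 0.034 0.035] 112
-0.21 [0.033 0.034 0.035] 292
-0.19 [0.033 0.035 0.036] 186
-0.17 [0.034 0.035 0.035] 49
-0.13 [0.251 0.256 0.261] 1246
-0.11 [0.247 0.264 0.277] 8148
-0.09 [0.134 0.175 0.197] 5594
-0.07 [0.044 0.094 0.125] 2412
-0.05 [0.007 0.03  0.043] 1108
-0.03 [0.029 0.03  0.032] 1102
-0.01 [0.029 0.03  0.032] 1181
0.01 [0.029 0.03  0.032] 1273
0.03 [0.029 0.03  0.032] 530
```

View pics/w6.png

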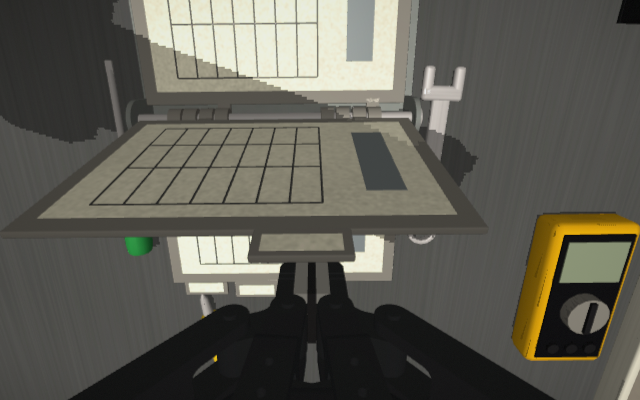

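The picture shows one leaf only, standing near 1.35 rad, with the fingertip at (310,270) behind its tab. The under leaves still lie flat. I'll take it past upright.

Request:
send_rows --targets '[[[0, 8, 2, 0], [0, 8, 2, 0], [0, 8, 1.5, 0], [0, 8, 1, 0], [0, 8, 0.5, 0], [0, 8, 0, 0], [0, 8, -0.5, 0], [0, 8, -1, 0], [0, 8, -1.5, 0], [0, 8, -1.8, 0]]]'

```text
clock: 10.4
ee_pos: [0.5652, -0.0347, 0.2009]
tool_rot: [-0.006, 0.707, 0.006, 0.707]
force: [-0.0, -0.5, -0.1]
gripper_width: -0.0002
```

```bash
python3 look.py w7.png
```

```text
10.4 [ 0.5652 -0.0347  0.2009] [-0.  -0.5 -0.1]
-0.17 [0.034 0.035 0.036] 169
-0.15 [0.034 0.035 0.036] 261
-0.13 [0.033 0.035 0.036] 438
-0.11 [0.033 0.035 0.036] 211
-0.07 [0.006 0.007 0.008] 123
-0.05 [0.029 0.112 0.263] 2539
-0.03 [0.031 0.258 0.279] 11228
-0.01 [0.029 0.031 0.283] 1027
0.01 [0.029 0.03  0.032] 962
0.03 [0.029 0.03  0.032] 1019
0.05 [0.029 0.03  0.032] 1090
0.07 [0.029 0.03  0.032] 1163
0.09 [0.029 0.03  0.031] 1243
0.11 [-0.001  0.03   0.031] 573
```

Request:
send_rows --targets '[[[0, 8.2, -2.1, 0], [0, 8.1, -2.5, 0], [0, 8, -2.9, 0], [0, 7.8, -3.3, 0], [0, 7.6, -3.7, 0], [0, 7.4, -4.1, 0], [0, 7.2, -4.5, 0], [0, 7, -4.8, 0], [0, 6.7, -5.2, 0], [0, 6.5, -5.5, 0]]]'

```text
clock: 11.45
ee_pos: [0.5651, 0.0397, 0.1619]
tool_rot: [-0.006, 0.707, 0.006, 0.707]
force: [-0.3, -0.4, 0.4]
gripper_width: -0.0001
```

```bash
python3 look.py w8.png
```

```text
11.45 [0.5651 0.0397 0.1619] [-0.3 -0.4  0.4]
-0.07 [0.034 0.044 0.045] 202
-0.05 [0.042 0.044 0.059] 168
-0.03 [0.063 0.074 0.083] 171
-0.01 [0.029 0.031 0.104] 817
0.01 [0.029 0.031 0.126] 1418
0.03 [0.03  0.15  0.224] 3514
0.05 [0.03  0.223 0.24 ] 9904
0.07 [0.029 0.03  0.031] 1166
0.09 [0.029 0.03  0.031] 1270
0.11 [-0.002  0.03   0.031] 1404
0.13 [-0.002 -0.001  0.   ] 1165
```

View pics/w8.png

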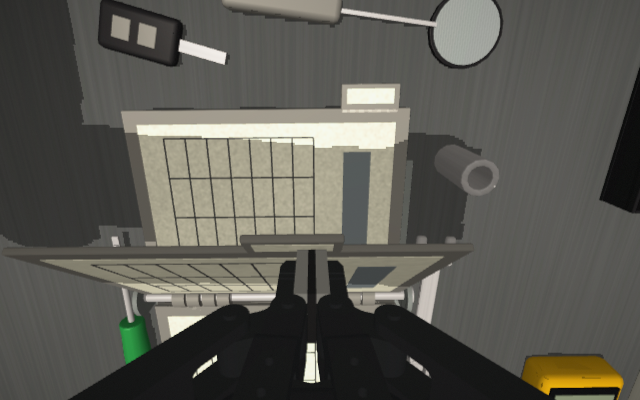

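The leaf leans left at about 2.3 rad, with the fingertip on its tab at (312,250). I'll keep going.

Request:
send_rows --targets '[[[0, 6.2, -5.8, 0], [0, 5.9, -6.1, 0], [0, 5.6, -6.4, 0], [0, 5.2, -6.7, 0], [0, 4.9, -6.9, 0], [0, 4.5, -7.2, 0], [0, 4.2, -7.4, 0], [0, 3.8, -7.6, 0], [0, 3.4, -7.8, 0], [0, 3, -7.9, 0]]]'

```text
clock: 12.5
ee_pos: [0.5651, 0.0861, 0.0918]
tool_rot: [-0.006, 0.707, 0.006, 0.707]
force: [-0.2, 0.0, 0.3]
gripper_width: -0.0002
```

```bash
python3 look.py w9.png
```

```text
12.5 [0.5651 0.0861 0.0918] [-0.2  0.   0.3]
0.05 [0.075 0.078 0.079] 571
0.07 [0.03  0.083 0.153] 4252
0.09 [0.03  0.148 0.169] 11892
0.11 [-0.002  0.03   0.165] 2614
0.13 [-0.002 -0.001  0.   ] 1617
```

Request:
send_rows --targets '[[[0, 2.6, -8, 0], [0, 2.2, -8, 0], [0, 1.8, -8, 0], [0, 1.3, -8, 0], [0, 0.8, -7, 0], [0, 0.4, -6, 0], [0, 0.2, -4, 0], [0, 0, -3, 0], [0, 0, -2, 0], [0, 0, -1, 0]]]'

```text
clock: 13.55
ee_pos: [0.5651, 0.0951, 0.0374]
tool_rot: [-0.006, 0.707, 0.006, 0.707]
force: [0.1, 1.1, 0.8]
gripper_width: 0.0
```

Request:
send_rows --targets '[[[0, 0, -1, 0], [0, 0, -1, 0], [0, 0, 0, 0], [0, 0, -0.5, 0], [0, 0, 0, 0], [0, 0, -0.5, 0], [0, 0, 0, 0], [0, 0, 0, 0], [0, 0, 0, 0], [0, 0, 0, 0]]]'

```text
clock: 14.55
ee_pos: [0.5654, 0.0951, 0.0359]
tool_rot: [-0.006, 0.707, 0.006, 0.707]
force: [-2.8, -0.2, 9.3]
gripper_width: -0.0
```

It now rests on the stop at 9 N. I'll back off straight up and check.

Request:
send_rows --targets '[[[0, 0, 1, 0], [0, 0, 2, 0], [0, 0, 5, 0], [0, 0, 10, 0], [0, 0, 20, 0], [0, 0, 30, 0], [0, 0, 35, 0], [0, 0, 35, 0], [0, 0, 30, 0], [0, 0, 15, 0]]]'

```text
clock: 15.55
ee_pos: [0.5667, 0.0952, 0.2217]
tool_rot: [-0.006, 0.705, 0.006, 0.709]
force: [-0.1, -0.1, -1.2]
gripper_width: -0.0001
```

Request:
send_rows --targets '[[[-10, 10, 0, 0], [-20, 25, 0, 0], [-25, 30, 0, 0], [-25, 30, 0, 0], [-25, 30, 0, 0], [-25, 30, 0, 0], [-25, 30, 0, 0], [-25, 30, 0, 0], [-15, 15, 0, 0], [0, 0, 0, 0]]]'

```text
clock: 16.55
ee_pos: [0.3666, 0.3265, 0.2165]
tool_rot: [-0.008, 0.708, 0.007, 0.706]
force: [1.2, -0.4, -0.6]
gripper_width: -0.0002
```

```bash
python3 - <<'E'
from h import *
s=telemetry.get_state();print(s['clock'],np.round(s['ee_pos'],3),s['force'])
for n in('top','side'):
    c=vision.read_camera(n);P=cloud(c);P0=np.load(n+'1.npy');np.save(n+'2.npy',P);save(n+'2.png',c['frame'])
    for a,b in((-.24,-.225),(-.21,-.15),(-.15,-.09),(-.04,.0),(0,.05),(.05,.095),(.105,.118)):
        o=[]
        for Q in(P0,P):
            q=Q[(Q[...,0]>.55)&(Q[...,0]<.58)&(Q[...,1]>a)&(Q[...,1]<b)&(Q[...,2]<.15)]
            o.append(round(float(np.median(q[:,2])),4) if len(q) else None)
        print(n,a,b,o)
f=cv2.absdiff(cv2.imread('pics/top1.png'),cv2.imread('pics/top2.png'))
a=cv2.imread('pics/top1.png')[120:310,220:520];b=cv2.imread('pics/top2.png')[120:310,220:520]
cv2.imwrite('pics/cmp.png',cv2.resize(np.vstack([a,b]),None,fx=1.55,fy=1.55))
E
```

```text
16.55 [0.367 0.326 0.216] [ 1.18106176 -0.35849842 -0.62478703]
top -0.24 -0.225 [0.0695, 0.001]
top -0.21 -0.15 [0.0604, 0.0353]
top -0.15 -0.09 [0.0499, 0.0352]
top -0.04 0.0 [0.0313, 0.0363]
top 0 0.05 [0.0312, 0.0366]
top 0.05 0.095 [0.0314, 0.0365]
top 0.105 0.118 [-0.0, 0.0363]
side -0.24 -0.225 [0.0338, 0.0036]
side -0.21 -0.15 [0.0631, 0.0377]
side -0.15 -0.09 [0.0531, 0.0377]
side -0.04 0.0 [0.0337, 0.0386]
side 0 0.05 [0.0338, 0.0387]
side 0.05 0.095 [0.0337, 0.0389]
side 0.105 0.118 [None, 0.0387]
```

View pics/cmp.png

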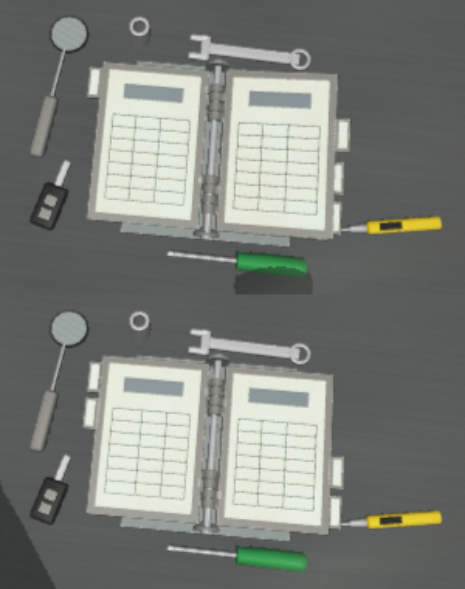

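The before/after picture shows the top leaf flat on the left with its tab at (90,412). Two leaves lie flat on the right, and the book and the loose items haven't moved.

```bash
python3 -c "
from plant import workorder; print(workorder.job_done())"
```

```text
the job is handed in; nothing more can be done
None
```

The top leaf now lies flat on the left, and I handed the job in at about 16.7 s of the 51 s allowed. I used the closed fingertips against its index tab, first lifting the tab edge and then following the leaf over the spine. I pressed it down with about 9 N and backed straight off.

- **Leaf:** its top face is level at 36–37 mm in the top camera, to within 0.4 mm from near the rod to the tab. That matches lying fully down on the left.
- **Under leaves:** both still lie flat on the right, at 35 mm.
- **Book and nearby things:** in the before/after pictures the book and all six loose items look unmoved. I compared these by eye and did not measure them.
- **Forces:** the highest reading was about 9 N, checked at the end of each move.
- **Disagreement:** the side camera reads about 2 mm higher than the top one at every point. That is within the stated calibration error, and both cameras agree the leaf is level.

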